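# Grind two turns of coffee in the black crank mill

## Task

Grind some coffee in the black mill (the one with the brown wooden knob): pinch its crank knob and turn it clockwise, seen from above, exactly two full turns, holding on firmly through the heavy point in each turn so that the crank never springs back and never races (take at least three seconds for each turn). Stop with the crank arm back over the middle of the orange bar on the lid, let go, and leave the white mill's crank alone.

Things in the scene. Friction and masses are not known exactly. Their poses are not given: they have to be found in the camera images.
- mill: Black coffee mill with steel lid, fixed to the worktop by a round rubber foot 92 mm across. Origin: centre of its underside on the worktop, straight below the crank's vertical axis; z up. Housing at most 82 mm across, lid 52 mm high, hub to 77 mm. An orange bar (26 x 6 mm) lies across the lid's rim towards the mill's own -x, whose direction varies; a small steel tab at the foot is opposite.
- mill_crank (a joint): Angle of the black mill's crank, rad: 0 = arm over the bar's middle; grows clockwise seen from above and counts on (two turns = 12.57). Starts near 0. Light friction, but one heavy point a turn, at about 2.2 and 8.5: for 0.7 rad before it a spring resists with up to about 7 N at the knob, for 0.7 rad after it the spring drives the crank on, so hold the knob firmly on both sides.
- mill_grip (a point): Point on the axis of the black mill's knob at the height to grip, 91 mm above the worktop, 46 mm from the crank's axis. The knob is an upright brown wooden cylinder 22 mm across, 69 to 109 mm above the worktop, on a flat steel arm 14 mm wide. It spins freely on its pin, so a gripper pinching it from above can keep its orientation all the way round.
- pepper_mill_grip (a point): Bystander, not to be moved: point on the white knob (20 mm across, 85 mm above the worktop) of the all-white pepper mill and a 40 mm crank, a smaller mill of the same kind that stands to the left or the right of the black one.

How it is judged:
On the way, in this order (a step that is already met when the one before it is completed fails the run):
1. the crank has been turned clockwise through the first heavy point (value of joint mill_crank above 3.2 rad), for 0.1 s.
2. it has been turned on through the second heavy point (value of joint mill_crank above 9.5 rad), for 0.1 s.
At the end, for the whole second after the job is handed in: the black mill's crank has been turned two full turns clockwise and rests with its arm within 20 degrees (0.35 rad) of the orange bar (value of joint mill_crank between 12.216 and 12.916 rad and velocity of joint mill_crank between -0.1 and 0.1 rad/s); the robot touches nothing.
It fails at once if the crank races (faster than 6 rad/s) (velocity of joint mill_crank above 6 rad/s).
It fails at once if the crank springs back (turns backwards faster than 1.5 rad/s after the first part of the first turn) (value of joint mill_crank between 0.7 and 12 rad and velocity of joint mill_crank below -1.5 rad/s).
It fails at once if the white mill's knob is moved by more than 15 mm (distance of pepper_mill_grip from where it was at the start of the episode above 0.015 m).
It also fails if it takes over 61 s, if anything falls off the work surface, if the arm or the gripper's body presses on something with over 40 N, if the wrist force passes 120 N, or if a joint passes its speed limit or range.

## Robot

A 7-joint arm with a two-finger parallel gripper is mounted at the origin on a cart in front of the work surface, level with it; the furniture and walls round the work are solid. World frame = base frame: x ahead of the robot, y to its left, z up, the work surface at z = 0. Lengths are in m, angles in rad, forces in N, time in s.
With the tool pointing down it reaches from about 0.425 to 0.875 m from the base axis. Payload 4.7 kg.
Tool frame: the origin (TCP) lies where the fingers leave the gripper's body, on its centre line; the fingertips stand 70 mm ahead of it and the grasp point (between the pads) lies 51 mm ahead of it; z points along the fingers, y is the line along which they close (so a half turn about z gives the same grasp; the last joint's range is limited). The gripper opens to 87 mm and grips with 3 to 60 N. Pads are 19 mm wide; open, the fingers measure 117 mm over their backs; the gripper's body (75 mm by 190 mm) begins 51 mm behind the grasp point.
Start: joints at [-1.116, 0.321, -0.07, 1.45, 0.023, 1.371, -0.057], TCP at [0.277, 0.588, 0.292] pointing down, gripper open.
Joint ranges: [-2.86, 2.86], [-0.3, 2.09], [-1.38, 1.24], [0.06, 2.45], [-1.56, 4.7], [0.09, 2.05], [-2.69, 2.69]. Speed limits (rad/s): [2.57, 2.57, 3.14, 3.14, 3.14, 3.14, 3.14].

## Interface

Orientations are given as a rotation vector (axis times angle).
In Python, from bench import get_state, get_image, get_calibration, close_job gives the robot as it stands.
- The arm moves only by the tool send_rows, never from a script. Its argument "rows" is a list of rows, each an object of numbers: "hand": the finger opening in mm, from 0 to 87; "x", "y", "z": the shift along the world's x, y, z in mm; "roll": the turn about the world's z in degrees. A call has 1 to 10 rows; each row shifts and turns the commanded pose from where the row before left it; what a row does not reach is not made up. A row lasts 1/10 s, in which the tool goes at most 50 mm and 8.59 degrees, less where a joint would pass 70% of its speed; a pose out of reach is approached as far as the arm can. A call is refused whole if a number of a shift passes 50 or a number of a turn 8.59, either way. A call with a gripper value outside its range is refused whole. The fingers move at their own pace and stop on an object; "force" is the grip in N (left out, the last holds). Time passes only in rows, so rows that do not move let the fingers close. It gives the time, the measured TCP pose, the force, the opening and the grip force at its end, in the units of the state.
- get_state(): the state, without advancing time (a new reading comes with each control period).
- get_image(name): name is "scene" or "top" or "wrist"; returns the picture (400x640x3 uint8, blue, green, red); there is no depth.
- get_calibration(name): a dict with "mtx" (3x3 intrinsics, pixels), "world_from_camera" (4x4, takes a point from camera to world coordinates). Camera axes: x right, y down, z forward; pixel columns grow to the right and rows downward; lengths in m; the calibration is good to about 2 mm. The wrist camera is an equidistant fisheye: a pixel r from the principal point sees the ray r / f radians off the axis. A picture is of the moment at which its call begins: read the wrist's pose just before it. get_calibration takes no time and is no camera call; for the wrist camera it gives the pose at the moment of the call.
- close_job(): hands the job in; it is judged then, once.
The state is a dict: "time": time; "joint_positions": joint angles; "qd": joint speeds; "joint_torque": joint torques, N m; "position": TCP position; "tool_rot": TCP orientation; "ft_force": force on the tool from outside, world axes, zero at the start; "torque": the same for the moment, N m; "grip_width": opening from 0.0 (shut) to 1.0 (fully open); "grip_force": force on a finger pad.
Only numpy, scipy, OpenCV 4.12 (cv2) and the standard library are available. Lean on these libraries where they do the work, as an engineer would, in place of code of your own. Each camera call takes 0.05 s, during which the arm holds its last target. There are 200 camera calls.

## Working session

There is one attempt and no reset: what is moved stays moved. The work goes in short steps, Python scripts to look and compute and a tool call to move; the robot and the scene stay as the last step left them, time stands still between calls to the robot, and variables do not carry over. Pictures are saved under pics/ and viewed, at most 10 in all, crops included, and the job is handed in when it is done.

Besides the shell and the picture viewer there is one more tool, called after "Call:" as name(argument=value, ...), one argument or row to a line, values as JSON. send_rows: Moves the arm, as the interface text tells. Its arguments: {"type":"object","properties":{"rows":{"type":"array","items":{"type":"object","properties":{"hand":{"type":"number"},"x":{"type":"number"},"y":{"type":"number"},"z":{"type":"number"},"roll":{"type":"number"}}}},"force":{"type":"number"}},"required":["rows"]}

```bash
mkdir -p pics; python3 - <<'E'
from bench import *
import cv2,numpy as np
s=get_state();print(s)
a=get_image("scene");b=get_image("top")
cv2.imwrite("pics/s.png",a);cv2.imwrite("pics/t.png",b)
for n in("scene","top"):print(get_calibration(n))
E
```

```text
{'time': 0.0, 'joint_positions': array([-1.11587258,  0.32184408, -0.07009554,  1.45171   ,  0.02259567,
        1.37080272, -0.0569485 ]), 'qd': array([ 0.00100679,  0.00021619,  0.00132991, -0.00077642,  0.00120331,
       -0.00103443, -0.00038416]), 'joint_torque': array([ 4.83951280e-04, -4.91290462e+01, -4.03188486e-01, -3.12530494e+01,
       -6.38201111e-02,  4.35544678e-02,  1.87063738e-04]), 'position': array([0.27719119, 0.58745006, 0.29113022]), 'tool_rot': array([-6.86788254e-01, -3.06525258e+00,  3.05837820e-03]), 'ft_force': array([0.17528686, 0.18177094, 0.08999768]), 'torque': array([ 0.02230108,  0.03179943, -0.0178608 ]), 'grip_force': 0.0, 'grip_width': 0.9982364661178622}
{'mtx': array([[506.22113355,   0.        , 318.70652735],
       [  0.        , 506.22113355, 198.39506166],
       [  0.        ,   0.        ,   1.        ]]), 'world_from_camera': array([[ 0.79561691, -0.4488146 ,  0.40688965,  0.04125164],
       [-0.60553835, -0.60892952,  0.51237501, -0.4176444 ],
       [ 0.01780573, -0.65404151, -0.75624907,  0.80816828],
       [ 0.        ,  0.        ,  0.        ,  1.        ]])}
{'mtx': array([[390.97991704,   0.        , 324.35284607],
       [  0.        , 390.97991704, 200.66405182],
       [  0.        ,   0.        ,   1.        ]]), 'world_from_camera': array([[ 0.08653977, -0.97551652,  0.20218405,  0.29151364],
       [-0.99623532, -0.08577774,  0.0125449 ,  0.06784067],
       [ 0.00510514, -0.20250852, -0.97926719,  0.93770088],
       [ 0.        ,  0.        ,  0.        ,  1.        ]])}
```

View pics/t.png

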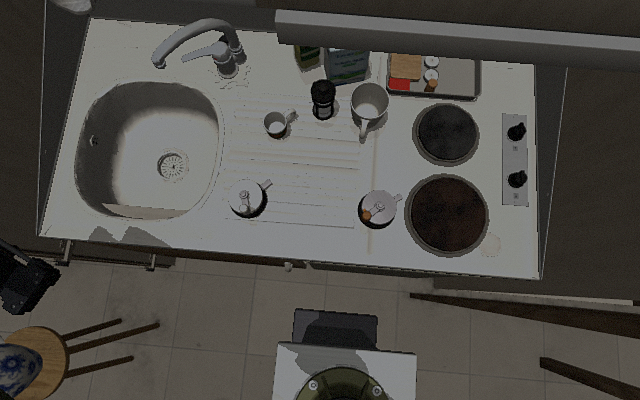

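View pics/s.png

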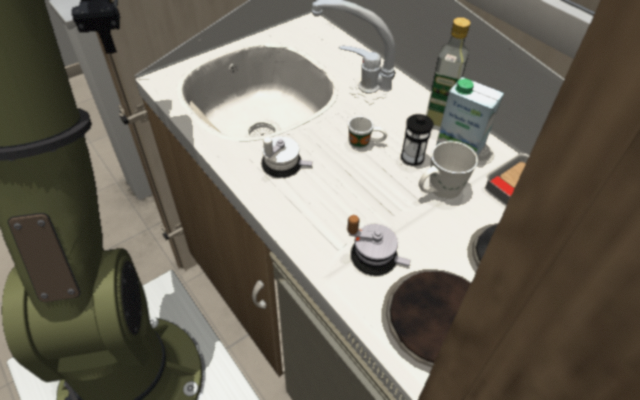

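The top view shows the black mill's lid at about (378,208), with its knob near (367,215). The white mill is at (247,198). In the scene view the black mill's knob is at (353,224) and its hub at (377,238).

```bash
cat >h.py <<'E'
import numpy as np,cv2
from bench import *
def ray(n,p,C=None):
    C=C or get_calibration(n);K=C["mtx"];T=C["world_from_camera"]
    x=(p[0]-K[0,2])/K[0,0];y=(p[1]-K[1,2])/K[1,1]
    if n=="wrist":
        r=np.hypot(x,y)+1e-12;d=np.array([x/r*np.sin(r),y/r*np.sin(r),np.cos(r)])
    else:d=np.array([x,y,1])
    return T[:3,3],T[:3,:3]@d
def onz(n,p,z,C=None):
    o,d=ray(n,p,C);return (o+d*(z-o[2])/d[2])[:2]
E
python3 - <<'E'
from h import *
a=cv2.imread("pics/s.png");b=cv2.imread("pics/t.png")
A=cv2.resize(a[195:285,325:425],None,fx=5,fy=5,interpolation=cv2.INTER_CUBIC)
B=cv2.resize(b[180:240,350:410],None,fx=7.5,fy=7.5,interpolation=cv2.INTER_CUBIC)[:450,:300+150]
cv2.imwrite("pics/c.png",cv2.resize(np.hstack([A,B]),(800,379)))
for n,im,r in(("scene",a,(195,285,325,425)),("top",b,(180,240,350,410))):
    h=cv2.cvtColor(im,cv2.COLOR_BGR2HSV);m=((h[...,0]<20)&(h[...,1]>120)&(h[...,2]>60)).astype(np.uint8)
    k=np.zeros_like(m);k[r[0]:r[1],r[2]:r[3]]=m[r[0]:r[1],r[2]:r[3]]
    N,L,S,Ce=cv2.connectedComponentsWithStats(k)
    for i in range(1,N):
        if S[i,4]>4:print(n,S[i],Ce[i],im[L==i].mean(0),"z.09",onz(n,Ce[i],.09),"z.052",onz(n,Ce[i],.052))
print(onz("top",(378,208),.052),onz("scene",(377,238),.077),"white",onz("top",(247,198),.05))
E
```

```text
scene [349 216   9  17 129] [352.75968992 223.8372093 ] [ 45.51937984  74.12403101 108.35658915] z.09 [ 0.440342   -0.01565251] z.052 [0.46145882 0.00561784]
scene [356 237   3   3   8] [357.125 238.125] [ 55.875  74.    142.875] z.09 [ 0.42610775 -0.04474106] z.052 [ 0.44647141 -0.02500986]
top [362 209   9  11  62] [366.11290323 214.69354839] [36.87096774 65.35483871 98.33870968] z.09 [ 0.44319272 -0.01550293] z.052 [ 0.44999206 -0.01923899]
[ 0.468006   -0.04554449] [ 0.46195273 -0.05903269] white [0.46536317 0.25848338]
```

View pics/c.png

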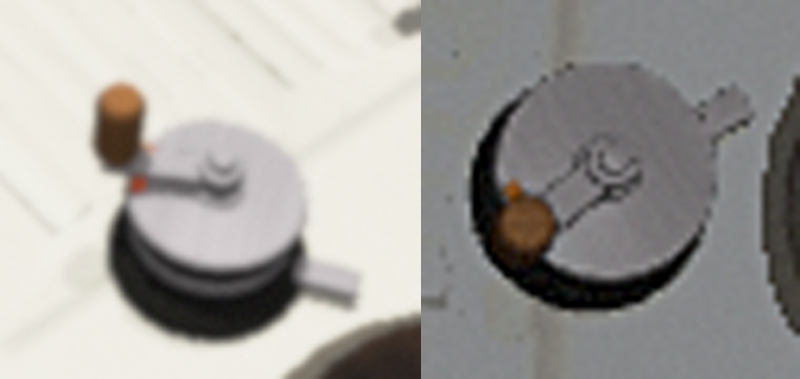

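The crop shows the knob just beside the orange bar. The hub is at about (380.4,205.3) in the top view and (377.7,234.2) in the scene view.

```bash
python3 - <<'E'
from h import *
for z in(.07,.077):print(z,onz("top",(380.4,205.3),z),onz("scene",(377.7,234.2),z))
print("knobtop",onz("top",(421 and 350+(526-421)/6.316,180+222/6.316),.109),onz("scene",(325+120/4.21,195+95/4.21),.109))
from scipy.spatial.transform import Rotation as R
print(R.from_rotvec(get_state()["tool_rot"]).as_matrix().round(3))
E
```

```text
0.07 [ 0.47110008 -0.0482875 ] [ 0.47272022 -0.04992441]
0.077 [ 0.46965131 -0.04735066] [ 0.46862863 -0.05341148]
knobtop [ 0.43889923 -0.01479516] [ 0.43986807 -0.01624116]
[[-0.904  0.427 -0.001]
 [ 0.427  0.904 -0.002]
 [-0.    -0.002 -1.   ]]
```

Call:
send_rows(
  rows=[
    {"x": 8, "y": -30, "roll": -3.2, "hand": 50},
    {"x": 8, "y": -30, "roll": -3.2},
    {"x": 8, "y": -30, "roll": -3.2},
    {"x": 8, "y": -30, "roll": -3.2},
    {"x": 8, "y": -30, "roll": -3.2},
    {"x": 8, "y": -30, "roll": -3.2},
    {"x": 8, "y": -30, "roll": -3.2},
    {"x": 8, "y": -30, "roll": -3.2},
    {"x": 8, "y": -30, "roll": -3.2},
    {"x": 8, "y": -30, "roll": -3.2},
  ],
  force=40,
)

```text
schema error: expected keys hand, x, y, z, roll
```

Call:
send_rows(
  rows=[
    {"x": 8, "y": -30, "roll": -3.2, "hand": 50},
    {"x": 8, "y": -30, "roll": -3.2},
    {"x": 8, "y": -30, "roll": -3.2},
    {"x": 8, "y": -30, "roll": -3.2},
    {"x": 8, "y": -30, "roll": -3.2},
    {"x": 8, "y": -30, "roll": -3.2},
    {"x": 8, "y": -30, "roll": -3.2},
    {"x": 8, "y": -30, "roll": -3.2},
    {"x": 8, "y": -30, "roll": -3.2},
    {"x": 8, "y": -30, "roll": -3.2},
  ],
)

```text
schema error: expected keys hand, x, y, z, roll
```

Call:
send_rows(
  rows=[
    {"z": -25},
    {"z": -25},
    {},
  ],
)

```text
schema error: expected keys hand, x, y, z, roll
```

```bash
python3 - <<'E'
from h import *
C=get_calibration("wrist");s=get_state();im=get_image("wrist");cv2.imwrite("pics/w.png",im)
print(s["time"],s["position"],s["joint_positions"],s["ft_force"])
print(C)
h=cv2.cvtColor(im,cv2.COLOR_BGR2HSV);m=((h[...,0]<20)&(h[...,1]>110)&(h[...,2]>50)).astype(np.uint8)
N,L,S,Ce=cv2.connectedComponentsWithStats(m)
for i in range(1,N):
    if S[i,4]>60:print(S[i],Ce[i],onz("wrist",Ce[i],.109,C),onz("wrist",Ce[i],.091,C))
E
```

```text
0.1 [0.2772186  0.58749987 0.29126561] [-1.11590328  0.32176604 -0.07006697  1.45154087  0.02262119  1.37083225
 -0.05685942] [0.15108263 0.47626074 0.21271872]
{'mtx': array([[309.70691629,   0.        , 318.54591192],
       [  0.        , 309.70691629, 198.02898383],
       [  0.        ,   0.        ,   1.        ]]), 'world_from_camera': array([[ 4.26574668e-01,  8.67884554e-01,  2.54578974e-01,
         2.06843814e-01],
       [ 9.04451840e-01, -4.09028758e-01, -1.21088171e-01,
         6.20072578e-01],
       [-9.60432064e-04,  2.81907568e-01, -9.59441088e-01,
         3.83274983e-01],
       [ 0.00000000e+00,  0.00000000e+00,  0.00000000e+00,
         1.00000000e+00]])}
[ 338    0   89   58 1347] [380.13882702  12.38530067] [0.14756547 0.70819754] [0.14367518 0.71398097]
[156 252  22  46 324] [164.12962963 274.29012346] [0.28642551 0.39050755] [0.29164827 0.37544176]
[462 253  20  46 299] [474.57190635 278.44481605] [0.44085456 0.70484284] [0.45621212 0.7104061 ]
[444 295 103  30 824] [495.99150485 309.96966019] [0.50667624 0.72424584] [0.52635351 0.73108248]
[296 316 139  17 803] [365.6139477 325.0124533] [0.43789641 0.56973806] [0.45305982 0.56643473]
[428 374  14  26 119] [436.26890756 385.1092437 ] [0.60279585 0.61871225] [0.62878122 0.61862298]
```

View pics/w.png

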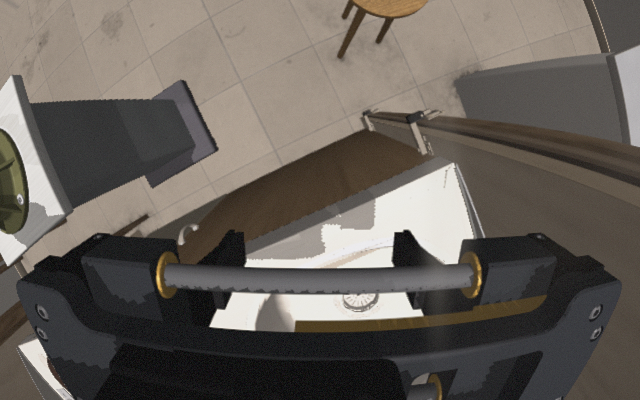

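The rows were refused because every key has to be given, so the arm hasn't moved. The wrist picture shows the start pose, with the fingertips at about (235,270) and (400,270) over the sink.

Call:
send_rows(
  rows=[
    {"x": 8, "y": -30, "z": 0, "roll": -3.2, "hand": 50},
    {"x": 8, "y": -30, "z": 0, "roll": -3.2, "hand": 50},
    {"x": 8, "y": -30, "z": 0, "roll": -3.2, "hand": 50},
    {"x": 8, "y": -30, "z": 0, "roll": -3.2, "hand": 50},
    {"x": 8, "y": -30, "z": 0, "roll": -3.2, "hand": 50},
    {"x": 8, "y": -30, "z": 0, "roll": -3.2, "hand": 50},
    {"x": 8, "y": -30, "z": 0, "roll": -3.2, "hand": 50},
    {"x": 8, "y": -30, "z": 0, "roll": -3.2, "hand": 50},
    {"x": 8, "y": -30, "z": 0, "roll": -3.2, "hand": 50},
    {"x": 8, "y": -30, "z": 0, "roll": -3.2, "hand": 50},
  ],
  force=40,
)

```text
time: 1.15
position: [0.3574, 0.2865, 0.2921]
tool_rot: [-1.508, -2.756, 0.0]
ft_force: [0.2, -0.4, 0.0]
grip_width: 0.574
grip_force: 0.0
```

Call:
send_rows(
  rows=[
    {"x": 8, "y": -30, "z": 0, "roll": -3.2, "hand": 50},
    {"x": 8, "y": -30, "z": 0, "roll": -3.2, "hand": 50},
    {"x": 8, "y": -30, "z": 0, "roll": -3.2, "hand": 50},
    {"x": 8, "y": -30, "z": 0, "roll": -3.2, "hand": 50},
    {"x": 8, "y": -30, "z": 0, "roll": -3.2, "hand": 50},
    {"x": 8, "y": -30, "z": 0, "roll": -3.2, "hand": 50},
    {"x": 8, "y": -30, "z": 0, "roll": -3.2, "hand": 50},
    {"x": 8, "y": -30, "z": 0, "roll": -3.2, "hand": 50},
    {"x": 8, "y": -30, "z": 0, "roll": -3.2, "hand": 50},
    {"x": 8, "y": -30, "z": 0, "roll": -3.2, "hand": 50},
  ],
  force=40,
)

```text
time: 2.15
position: [0.4373, -0.0139, 0.2922]
tool_rot: [-2.211, -2.232, -0.001]
ft_force: [0.3, 0.2, 0.4]
grip_width: 0.576
grip_force: 0.0
```

Call:
send_rows(
  rows=[
    {"x": 0, "y": 0, "z": -25, "roll": 0, "hand": 50},
    {"x": 0, "y": 0, "z": -25, "roll": 0, "hand": 50},
    {"x": 0, "y": 0, "z": 0, "roll": 0, "hand": 50},
  ],
  force=40,
)

```text
time: 2.45
position: [0.4351, -0.013, 0.2394]
tool_rot: [-2.206, -2.232, 0.008]
ft_force: [-1.1, 0.2, -0.2]
grip_width: 0.574
grip_force: 0.0
```

```bash
python3 - <<'E'
from h import *
C=get_calibration("wrist");s=get_state();im=get_image("wrist");cv2.imwrite("pics/w2.png",im)
print(s["time"],s["position"],s["tool_rot"],s["joint_positions"],s["ft_force"],s["grip_width"])
h=cv2.cvtColor(im,cv2.COLOR_BGR2HSV);m=((h[...,0]<20)&(h[...,1]>110)&(h[...,2]>50)).astype(np.uint8)
N,L,S,Ce=cv2.connectedComponentsWithStats(m)
for i in range(1,N):
    if S[i,4]>60:print(S[i],Ce[i],onz("wrist",Ce[i],.109,C),onz("wrist",Ce[i],.091,C))
E
```

```text
2.45 [ 0.43514985 -0.01297103  0.239411  ] [-2.2062306  -2.23160629  0.00800369] [-0.56179925 -0.13354919  0.49576531  2.03526959  0.06801626  1.23083865
 -0.08143474] [-1.14171987  0.19756399 -0.19770706] 0.5736080867562805
[507   9  22  10 115] [514.69565217  13.91304348] [0.59268231 0.15781872] [0.6054849  0.16541229]
[314 190  39  34 806] [328.39826303 205.60794045] [ 0.44139374 -0.00733227] [ 0.44194902 -0.01310823]
[590 228  14  29  83] [597.08433735 243.07228916] [ 0.74574128 -0.04978145] [ 0.77093452 -0.05899382]
[567 240  12  15 110] [572.34545455 246.36363636] [ 0.69981948 -0.0506001 ] [ 0.72129519 -0.05987874]
[212 254  17  50 299] [218.12040134 278.45150502] [ 0.34766727 -0.07532253] [ 0.34063508 -0.08660254]
[410 254  16  50 290] [418.86551724 277.89310345] [ 0.52118019 -0.07206902] [ 0.52819445 -0.08308564]
[400 302 114  27 976] [457.43340164 315.5204918 ] [ 0.56964408 -0.11818471] [ 0.58058165 -0.13293456]
[228 317  82  15 422] [267.48578199 324.74170616] [ 0.38827966 -0.12373807] [ 0.38453517 -0.13893748]
[310 318  90  15 497] [354.62374245 325.722334  ] [ 0.46833212 -0.12290874] [ 0.47106815 -0.13804101]
```

View pics/w2.png

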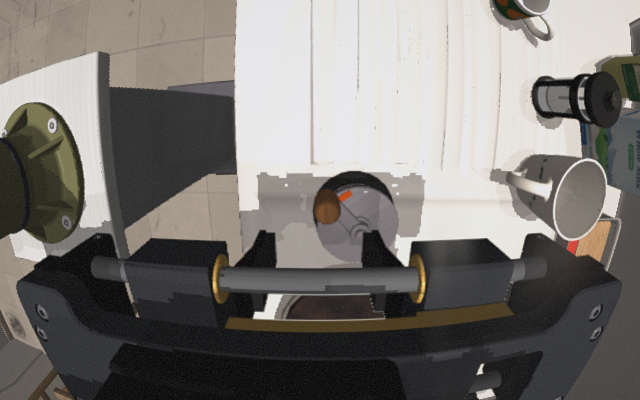

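The wrist view shows the knob at about (327,207), between the fingers, with the orange bar at (346,197). This agrees with the fixed cameras to within 2–3 mm.

Call:
send_rows(
  rows=[
    {"x": 4, "y": -2, "z": -25, "roll": -1, "hand": 50},
    {"x": 0, "y": 0, "z": -25, "roll": 0, "hand": 50},
    {"x": 0, "y": 0, "z": 0, "roll": 0, "hand": 50},
    {"x": 0, "y": 0, "z": 0, "roll": 0, "hand": 50},
  ],
  force=40,
)

```text
time: 2.9
position: [0.4419, -0.014, 0.1935]
tool_rot: [2.226, 2.216, 0.001]
ft_force: [1.0, 0.1, 0.4]
grip_width: 0.573
grip_force: 0.0
```

Call:
send_rows(
  rows=[
    {"x": 0, "y": -1, "z": -20, "roll": 0, "hand": 50},
    {"x": 0, "y": 0, "z": -20, "roll": 0, "hand": 50},
    {"x": 0, "y": 0, "z": -10, "roll": 0, "hand": 50},
    {"x": 0, "y": 0, "z": 0, "roll": 0, "hand": 50},
    {"x": 0, "y": 0, "z": 0, "roll": 0, "hand": 50},
  ],
  force=40,
)

```text
time: 3.4
position: [0.4422, -0.015, 0.1435]
tool_rot: [2.225, 2.216, 0.002]
ft_force: [0.5, -0.1, -0.1]
grip_width: 0.574
grip_force: 0.0
```

```bash
python3 - <<'E'
from h import *
im=get_image("scene")
cv2.imwrite("pics/s2.png",cv2.resize(im[150:290,280:440],None,fx=4,fy=4,interpolation=cv2.INTER_CUBIC))
s=get_state();print(s["position"],s["joint_positions"])
E
```

```text
[ 0.4422862  -0.01500499  0.14358002] [-5.51148067e-01  5.15982466e-06  5.30093461e-01  2.13581493e+00
 -3.81881963e-04  1.00365503e+00 -2.51199101e-02]
```

View pics/s2.png

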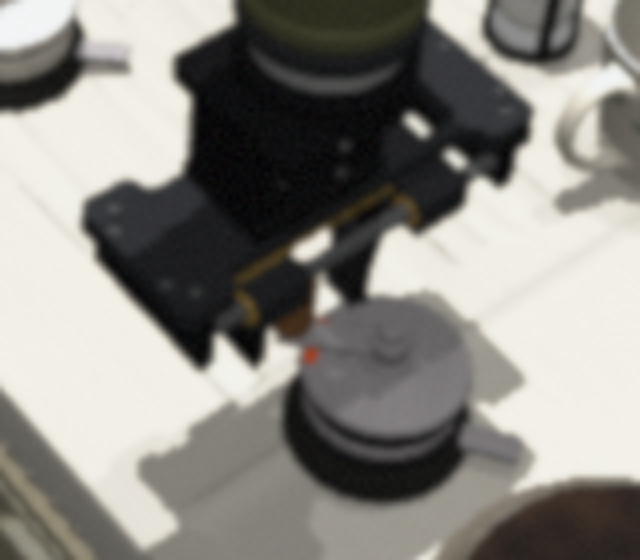

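The knob, at about (293,325) in the crop, sits between the fingers, and the fingertips clear the arm. Closing now.

Call:
send_rows(
  rows=[
    {"x": 0, "y": 0, "z": -1, "roll": 0, "hand": 30},
    {"x": 0, "y": 0, "z": 0, "roll": 0, "hand": 15},
    {"x": 0, "y": 0, "z": 0, "roll": 0, "hand": 10},
    {"x": 0, "y": 0, "z": 0, "roll": 0, "hand": 10},
    {"x": 0, "y": 0, "z": 0, "roll": 0, "hand": 10},
    {"x": 0, "y": 0, "z": 0, "roll": 0, "hand": 10},
  ],
  force=45,
)

```text
time: 4.05
position: [0.4413, -0.015, 0.1413]
tool_rot: [-2.226, -2.216, 0.0]
ft_force: [-1.3, 0.2, 1.5]
grip_width: 0.234
grip_force: 45.0
```

```bash
python3 - <<'E'
from h import *
im=get_image("scene")
s=get_state();print(s["position"],s["ft_force"],s["grip_width"]*87,s["grip_force"])
E
```

```text
[ 0.44126862 -0.01506117  0.14133965] [-1.1327039   1.05366631 -0.0559744 ] 20.688246146025392 45.00030051916838
```

```bash
python3 - <<'E'
from h import *
a=np.radians(130.3-7.2*np.arange(51));p=np.c_[np.cos(a),np.sin(a)]*46
q=p.round(1);d=np.diff(q,axis=0).round(1)
for i in range(0,50,10):print(d[i:i+10].tolist(), "end",(q[i+10]-q[0]).round(1))
E
```

```text
[[4.7, 3.4], [5.0, 2.9], [5.4, 2.2], [5.5, 1.5], [5.8, 0.8], [5.7, 0.0], [5.8, -0.6], [5.6, -1.4], [5.4, -2.0], [5.1, -2.8]] end [54.  4.]
[[4.7, -3.3], [4.2, -3.9], [3.8, -4.4], [3.1, -4.8], [2.6, -5.2], [1.8, -5.5], [1.2, -5.7], [0.4, -5.7], [-0.3, -5.8], [-1.0, -5.7]] end [ 74.5 -46. ]
[[-1.7, -5.5], [-2.4, -5.3], [-3.1, -4.9], [-3.6, -4.5], [-4.1, -4.0], [-4.7, -3.4], [-5.0, -2.9], [-5.4, -2.2], [-5.5, -1.5], [-5.8, -0.8]] end [ 33.2 -81. ]
[[-5.7, 0.0], [-5.8, 0.6], [-5.6, 1.4], [-5.4, 2.0], [-5.1, 2.8], [-4.7, 3.3], [-4.2, 3.9], [-3.8, 4.4], [-3.1, 4.8], [-2.6, 5.2]] end [-12.8 -52.6]
[[-1.8, 5.5], [-1.2, 5.7], [-0.4, 5.7], [0.3, 5.8], [1.0, 5.7], [1.7, 5.5], [2.4, 5.3], [3.1, 4.9], [3.6, 4.5], [4.1, 4.0]] end [0. 0.]
```

Call:
send_rows(
  rows=[
    {"x": 4.7, "y": 3.4, "z": 0, "roll": 0, "hand": 10},
    {"x": 5.0, "y": 2.9, "z": 0, "roll": 0, "hand": 10},
    {"x": 5.4, "y": 2.2, "z": 0, "roll": 0, "hand": 10},
    {"x": 5.5, "y": 1.5, "z": 0, "roll": 0, "hand": 10},
    {"x": 5.8, "y": 0.8, "z": 0, "roll": 0, "hand": 10},
  ],
  force=50,
)

```text
time: 4.6
position: [0.4685, -0.0028, 0.1414]
tool_rot: [-2.225, -2.217, -0.002]
ft_force: [-3.0, 5.2, 3.1]
grip_width: 0.236
grip_force: 50.0
```

Call:
send_rows(
  rows=[
    {"x": 5.7, "y": 1.0, "z": 0, "roll": 0, "hand": 10},
    {"x": 5.8, "y": -0.6, "z": 0, "roll": 0, "hand": 10},
    {"x": 5.6, "y": -1.4, "z": 0, "roll": 0, "hand": 10},
    {"x": 5.4, "y": -2.0, "z": 0, "roll": 0, "hand": 10},
    {"x": 5.1, "y": -2.8, "z": 0, "roll": 0, "hand": 10},
  ],
  force=50,
)

```text
time: 5.1
position: [0.4969, -0.0094, 0.1415]
tool_rot: [2.225, 2.216, 0.004]
ft_force: [1.6, 5.1, 0.2]
grip_width: 0.235
grip_force: 50.0
```

```bash
python3 - <<'E'
from h import *
a=np.radians(np.linspace(58.4,133.2-720,91));p=np.c_[np.cos(a),np.sin(a)]*46+[472.8,-48.6]
p[0]=[495.3,-10];q=p.round(1);d=np.diff(q,axis=0).round(1)
for i in range(0,90,10):print(d[i:i+10].tolist(), "end",q[i+10])
E
```

```text
[[6.3, -2.7], [4.3, -3.9], [3.7, -4.4], [3.1, -4.8], [2.6, -5.2], [1.9, -5.4], [1.1, -5.6], [0.5, -5.8], [-0.3, -5.7], [-0.9, -5.7]] end [517.6 -59.2]
[[-1.7, -5.5], [-2.3, -5.2], [-3.0, -4.9], [-3.6, -4.6], [-4.1, -4.0], [-4.6, -3.5], [-5.0, -2.9], [-5.3, -2.2], [-5.5, -1.6], [-5.7, -0.8]] end [476.8 -94.4]
[[-5.7, -0.2], [-5.7, 0.6], [-5.7, 1.3], [-5.4, 2.0], [-5.1, 2.6], [-4.7, 3.2], [-4.3, 3.9], [-3.8, 4.3], [-3.2, 4.8], [-2.6, 5.1]] end [430.6 -66.8]
[[-2.0, 5.4], [-1.2, 5.6], [-0.6, 5.7], [0.2, 5.8], [0.9, 5.7], [1.6, 5.5], [2.3, 5.3], [2.9, 4.9], [3.5, 4.6], [4.0, 4.1]] end [442.2 -14.2]
[[4.6, 3.5], [4.9, 3.0], [5.3, 2.3], [5.5, 1.6], [5.7, 1.0], [5.7, 0.2], [5.7, -0.5], [5.7, -1.2], [5.4, -1.9], [5.1, -2.6]] end [495.8  -8.8]
[[4.8, -3.2], [4.4, -3.7], [3.8, -4.3], [3.3, -4.7], [2.7, -5.1], [2.0, -5.4], [1.3, -5.6], [0.7, -5.7], [-0.1, -5.8], [-0.9, -5.7]] end [517.8 -58. ]
[[-1.5, -5.5], [-2.2, -5.3], [-2.8, -5.0], [-3.5, -4.6], [-4.0, -4.2], [-4.4, -3.6], [-4.9, -3.0], [-5.3, -2.4], [-5.5, -1.7], [-5.6, -1.0]] end [478.1 -94.3]
[[-5.8, -0.3], [-5.7, 0.4], [-5.7, 1.2], [-5.4, 1.8], [-5.2, 2.5], [-4.8, 3.1], [-4.4, 3.7], [-3.9, 4.2], [-3.4, 4.7], [-2.7, 5.0]] end [431.1 -68. ]
[[-2.1, 5.4], [-1.4, 5.6], [-0.7, 5.7], [0.0, 5.7], [0.7, 5.7], [1.5, 5.6], [2.1, 5.4], [2.8, 5.0], [3.4, 4.6], [3.9, 4.2]] end [441.3 -15.1]
```

Call:
send_rows(
  rows=[
    {"x": 6.3, "y": -2.7, "z": 0, "roll": 0, "hand": 10},
    {"x": 4.3, "y": -3.9, "z": 0, "roll": 0, "hand": 10},
    {"x": 3.7, "y": -4.4, "z": 0, "roll": 0, "hand": 10},
    {"x": 3.1, "y": -4.8, "z": 0, "roll": 0, "hand": 10},
    {"x": 2.6, "y": -5.2, "z": 0, "roll": 0, "hand": 10},
  ],
  force=55,
)

```text
time: 5.6
position: [0.5151, -0.0299, 0.1412]
tool_rot: [-2.224, -2.215, -0.001]
ft_force: [-1.8, 7.2, 2.6]
grip_width: 0.239
grip_force: 55.0
```

Call:
send_rows(
  rows=[
    {"x": 1.9, "y": -5.4, "z": 0, "roll": 0, "hand": 10},
    {"x": 1.1, "y": -5.6, "z": 0, "roll": 0, "hand": 10},
    {"x": 0.5, "y": -5.8, "z": 0, "roll": 0, "hand": 10},
    {"x": -0.3, "y": -5.7, "z": 0, "roll": 0, "hand": 10},
    {"x": -0.9, "y": -5.7, "z": 0, "roll": 0, "hand": 10},
    {"x": -1.7, "y": -5.5, "z": 0, "roll": 0, "hand": 10},
    {"x": -2.3, "y": -5.2, "z": 0, "roll": 0, "hand": 10},
    {"x": -3.0, "y": -4.9, "z": 0, "roll": 0, "hand": 10},
  ],
  force=55,
)

```text
time: 6.4
position: [0.5104, -0.0754, 0.1414]
tool_rot: [-2.227, -2.215, -0.001]
ft_force: [0.8, 1.0, 2.2]
grip_width: 0.235
grip_force: 55.0
```

Call:
send_rows(
  rows=[
    {"x": -3.6, "y": -4.6, "z": 0, "roll": 0, "hand": 10},
    {"x": -4.1, "y": -4.0, "z": 0, "roll": 0, "hand": 10},
    {"x": -4.6, "y": -3.5, "z": 0, "roll": 0, "hand": 10},
    {"x": -5.0, "y": -2.9, "z": 0, "roll": 0, "hand": 10},
    {"x": -5.3, "y": -2.2, "z": 0, "roll": 0, "hand": 10},
    {"x": -5.5, "y": -1.6, "z": 0, "roll": 0, "hand": 10},
    {"x": -5.7, "y": -0.8, "z": 0, "roll": 0, "hand": 10},
  ],
  force=55,
)

```text
time: 7.1
position: [0.4765, -0.0944, 0.1414]
tool_rot: [2.226, 2.217, 0.001]
ft_force: [0.6, 1.6, 0.7]
grip_width: 0.236
grip_force: 55.0
```

Call:
send_rows(
  rows=[
    {"x": -5.7, "y": -0.2, "z": 0, "roll": 0, "hand": 10},
    {"x": -5.7, "y": 0.6, "z": 0, "roll": 0, "hand": 10},
    {"x": -5.7, "y": 1.3, "z": 0, "roll": 0, "hand": 10},
    {"x": -5.4, "y": 2.0, "z": 0, "roll": 0, "hand": 10},
    {"x": -5.1, "y": 2.6, "z": 0, "roll": 0, "hand": 10},
  ],
  force=55,
)

```text
time: 7.6
position: [0.4492, -0.0879, 0.1414]
tool_rot: [2.226, 2.216, 0.001]
ft_force: [3.7, 2.4, -1.2]
grip_width: 0.23
grip_force: 55.0
```

Call:
send_rows(
  rows=[
    {"x": -4.7, "y": 3.2, "z": 0, "roll": 0, "hand": 10},
    {"x": -4.3, "y": 3.9, "z": 0, "roll": 0, "hand": 10},
    {"x": -3.8, "y": 4.3, "z": 0, "roll": 0, "hand": 10},
    {"x": -3.2, "y": 4.8, "z": 0, "roll": 0, "hand": 10},
    {"x": -2.6, "y": 5.1, "z": 0, "roll": 0, "hand": 10},
  ],
  force=55,
)

```text
time: 8.1
position: [0.4307, -0.0669, 0.1414]
tool_rot: [2.226, 2.216, 0.0]
ft_force: [5.3, 1.0, -2.0]
grip_width: 0.235
grip_force: 55.0
```

Call:
send_rows(
  rows=[
    {"x": -2.0, "y": 5.4, "z": 0, "roll": 0, "hand": 10},
    {"x": -1.2, "y": 5.6, "z": 0, "roll": 0, "hand": 10},
    {"x": -0.6, "y": 5.7, "z": 0, "roll": 0, "hand": 10},
    {"x": 0.2, "y": 5.8, "z": 0, "roll": 0, "hand": 10},
    {"x": 0.9, "y": 5.7, "z": 0, "roll": 0, "hand": 10},
  ],
  force=55,
)

```text
time: 8.6
position: [0.4279, -0.0388, 0.1414]
tool_rot: [2.226, 2.216, -0.001]
ft_force: [4.6, -3.0, -0.7]
grip_width: 0.233
grip_force: 55.0
```

Tracking is accurate, so I'll continue through the first full turn and into the second.

Call:
send_rows(
  rows=[
    {"x": 1.6, "y": 5.5, "z": 0, "roll": 0, "hand": 10},
    {"x": 2.3, "y": 5.3, "z": 0, "roll": 0, "hand": 10},
    {"x": 2.9, "y": 4.9, "z": 0, "roll": 0, "hand": 10},
    {"x": 3.5, "y": 4.6, "z": 0, "roll": 0, "hand": 10},
    {"x": 4.0, "y": 4.1, "z": 0, "roll": 0, "hand": 10},
  ],
  force=55,
)

```text
time: 9.1
position: [0.4422, -0.0141, 0.1412]
tool_rot: [-2.226, -2.216, 0.001]
ft_force: [0.7, -3.2, 3.2]
grip_width: 0.234
grip_force: 55.0
```

Call:
send_rows(
  rows=[
    {"x": 4.6, "y": 3.5, "z": 0, "roll": 0, "hand": 10},
    {"x": 4.9, "y": 3.0, "z": 0, "roll": 0, "hand": 10},
    {"x": 5.3, "y": 2.3, "z": 0, "roll": 0, "hand": 10},
    {"x": 5.5, "y": 1.6, "z": 0, "roll": 0, "hand": 10},
    {"x": 5.7, "y": 1.0, "z": 0, "roll": 0, "hand": 10},
    {"x": 5.7, "y": 0.2, "z": 0, "roll": 0, "hand": 10},
    {"x": 5.7, "y": -0.5, "z": 0, "roll": 0, "hand": 10},
    {"x": 5.7, "y": -1.2, "z": 0, "roll": 0, "hand": 10},
    {"x": 5.4, "y": -1.9, "z": 0, "roll": 0, "hand": 10},
    {"x": 5.1, "y": -2.6, "z": 0, "roll": 0, "hand": 10},
  ],
  force=55,
)

```text
time: 10.1
position: [0.4963, -0.0087, 0.1413]
tool_rot: [-2.226, -2.217, -0.001]
ft_force: [-1.2, 1.1, 4.0]
grip_width: 0.234
grip_force: 55.0
```

Call:
send_rows(
  rows=[
    {"x": 4.8, "y": -3.2, "z": 0, "roll": 0, "hand": 10},
    {"x": 4.4, "y": -3.7, "z": 0, "roll": 0, "hand": 10},
    {"x": 3.8, "y": -4.3, "z": 0, "roll": 0, "hand": 10},
    {"x": 3.3, "y": -4.7, "z": 0, "roll": 0, "hand": 10},
    {"x": 2.7, "y": -5.1, "z": 0, "roll": 0, "hand": 10},
    {"x": 2.0, "y": -5.4, "z": 0, "roll": 0, "hand": 10},
    {"x": 1.3, "y": -5.6, "z": 0, "roll": 0, "hand": 10},
    {"x": 0.7, "y": -5.7, "z": 0, "roll": 0, "hand": 10},
    {"x": -0.1, "y": -5.8, "z": 0, "roll": 0, "hand": 10},
    {"x": -0.9, "y": -5.7, "z": 0, "roll": 0, "hand": 10},
  ],
  force=55,
)

```text
time: 11.1
position: [0.5177, -0.0597, 0.1409]
tool_rot: [2.225, 2.216, -0.003]
ft_force: [-0.7, -2.6, 1.2]
grip_width: 0.237
grip_force: 55.0
```

Call:
send_rows(
  rows=[
    {"x": -1.5, "y": -5.5, "z": 0, "roll": 0, "hand": 10},
    {"x": -2.2, "y": -5.3, "z": 0, "roll": 0, "hand": 10},
    {"x": -2.8, "y": -5.0, "z": 0, "roll": 0, "hand": 10},
    {"x": -3.5, "y": -4.6, "z": 0, "roll": 0, "hand": 10},
    {"x": -4.0, "y": -4.2, "z": 0, "roll": 0, "hand": 10},
    {"x": -4.4, "y": -3.6, "z": 0, "roll": 0, "hand": 10},
    {"x": -4.9, "y": -3.0, "z": 0, "roll": 0, "hand": 10},
    {"x": -5.3, "y": -2.4, "z": 0, "roll": 0, "hand": 10},
    {"x": -5.5, "y": -1.7, "z": 0, "roll": 0, "hand": 10},
    {"x": -5.6, "y": -1.0, "z": 0, "roll": 0, "hand": 10},
  ],
  force=55,
)

```text
time: 12.1
position: [0.4778, -0.0943, 0.1413]
tool_rot: [2.226, 2.217, 0.001]
ft_force: [1.6, 2.0, 0.4]
grip_width: 0.235
grip_force: 55.0
```

Call:
send_rows(
  rows=[
    {"x": -5.8, "y": -0.3, "z": 0, "roll": 0, "hand": 10},
    {"x": -5.7, "y": 0.4, "z": 0, "roll": 0, "hand": 10},
    {"x": -5.7, "y": 1.2, "z": 0, "roll": 0, "hand": 10},
    {"x": -5.4, "y": 1.8, "z": 0, "roll": 0, "hand": 10},
    {"x": -5.2, "y": 2.5, "z": 0, "roll": 0, "hand": 10},
    {"x": -4.8, "y": 3.1, "z": 0, "roll": 0, "hand": 10},
    {"x": -4.4, "y": 3.7, "z": 0, "roll": 0, "hand": 10},
    {"x": -3.9, "y": 4.2, "z": 0, "roll": 0, "hand": 10},
    {"x": -3.4, "y": 4.7, "z": 0, "roll": 0, "hand": 10},
    {"x": -2.7, "y": 5.0, "z": 0, "roll": 0, "hand": 10},
  ],
  force=55,
)

```text
time: 13.1
position: [0.4313, -0.0681, 0.1414]
tool_rot: [2.226, 2.216, 0.001]
ft_force: [4.8, 2.0, -1.6]
grip_width: 0.236
grip_force: 55.0
```

Call:
send_rows(
  rows=[
    {"x": -2.1, "y": 5.4, "z": 0, "roll": 0, "hand": 10},
    {"x": -1.4, "y": 5.6, "z": 0, "roll": 0, "hand": 10},
    {"x": -0.7, "y": 5.7, "z": 0, "roll": 0, "hand": 10},
    {"x": 0.0, "y": 5.7, "z": 0, "roll": 0, "hand": 10},
    {"x": 0.7, "y": 5.7, "z": 0, "roll": 0, "hand": 10},
    {"x": 1.5, "y": 5.6, "z": 0, "roll": 0, "hand": 10},
    {"x": 2.1, "y": 5.4, "z": 0, "roll": 0, "hand": 10},
    {"x": 2.8, "y": 5.0, "z": 0, "roll": 0, "hand": 10},
    {"x": 3.4, "y": 4.6, "z": 0, "roll": 0, "hand": 10},
    {"x": 3.9, "y": 4.2, "z": 0, "roll": 0, "hand": 10},
  ],
  force=55,
)

```text
time: 14.1
position: [0.4412, -0.015, 0.1412]
tool_rot: [-2.226, -2.216, 0.002]
ft_force: [1.1, -2.8, 2.6]
grip_width: 0.234
grip_force: 55.0
```

```bash
python3 - <<'E'
from h import *
im=get_image("scene")
cv2.imwrite("pics/s3.png",cv2.resize(im[150:290,280:440],None,fx=4,fy=4,interpolation=cv2.INTER_CUBIC))
s=get_state();print(s["position"],s["ft_force"])
E
```

```text
[ 0.44197192 -0.01430133  0.14130081] [ 1.2374636  -0.33828625  2.96184442]
```

View pics/s3.png

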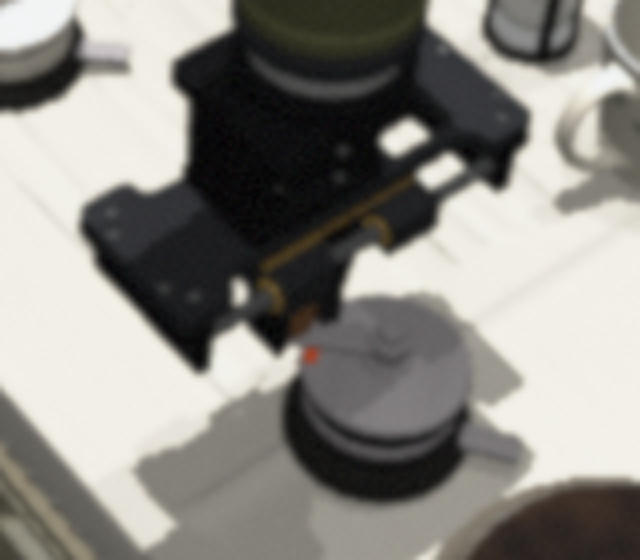

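The knob and arm are back exactly where they started, with the red bar end at (310,355) in the crop as before. Now settle, release and lift.

Call:
send_rows(
  rows=[
    {"x": 0, "y": 0, "z": 0, "roll": 0, "hand": 10},
    {"x": 0, "y": 0, "z": 0, "roll": 0, "hand": 10},
    {"x": 0, "y": 0, "z": 0, "roll": 0, "hand": 50},
    {"x": 0, "y": 0, "z": 0, "roll": 0, "hand": 50},
    {"x": 0, "y": 0, "z": 0, "roll": 0, "hand": 50},
    {"x": 0, "y": 0, "z": 0, "roll": 0, "hand": 50},
    {"x": 0, "y": 0, "z": 0, "roll": 0, "hand": 50},
  ],
  force=55,
)

```text
time: 14.85
position: [0.441, -0.0152, 0.1411]
tool_rot: [-2.226, -2.216, 0.001]
ft_force: [-0.1, -0.2, -0.6]
grip_width: 0.55
grip_force: 0.0
```

Call:
send_rows(
  rows=[
    {"x": 0, "y": 0, "z": 10, "roll": 0, "hand": 50},
    {"x": 0, "y": 0, "z": 20, "roll": 0, "hand": 50},
    {"x": 0, "y": 0, "z": 25, "roll": 0, "hand": 50},
    {"x": 0, "y": 0, "z": 25, "roll": 0, "hand": 50},
    {"x": 0, "y": 0, "z": 20, "roll": 0, "hand": 50},
    {"x": 0, "y": 0, "z": 0, "roll": 0, "hand": 50},
    {"x": 0, "y": 0, "z": 0, "roll": 0, "hand": 50},
  ],
  force=55,
)

```text
time: 15.55
position: [0.4414, -0.0152, 0.2416]
tool_rot: [2.226, 2.216, 0.001]
ft_force: [0.4, 0.0, 0.1]
grip_width: 0.572
grip_force: 0.0
```

```bash
python3 - <<'E'
from h import *
w=get_image("wrist");im=get_image("scene")
A=cv2.resize(im[190:280,325:425],(400,360),interpolation=cv2.INTER_CUBIC);B=cv2.resize(w[150:280,280:424],(400,360),interpolation=cv2.INTER_CUBIC)
cv2.imwrite("pics/f.png",np.hstack([A,B]));s=get_state();print(s["time"],s["position"],s["ft_force"],s["grip_width"])
E
```

```text
15.65 [ 0.4407112  -0.01524744  0.2404177 ] [-0.42136539 -0.64095976 -0.68415515] 0.579944820890783
```

View pics/f.png

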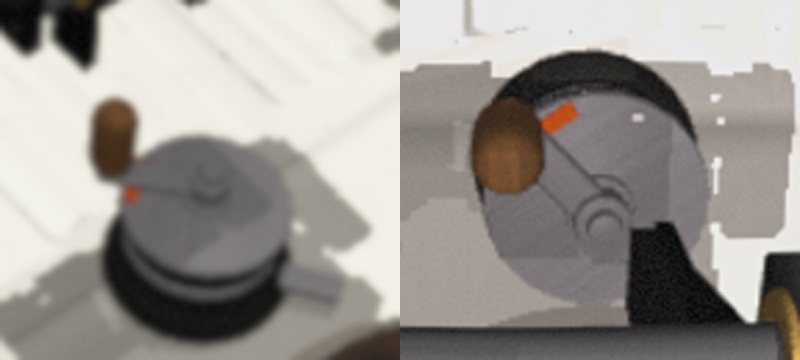

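The knob is free and standing near the bar. Before handing in, I'll check the bar's middle from its two visible ends: wrist crop (575,108) and scene crop (126,197).

```bash
python3 - <<'E'
from h import *
z=.053
e1=onz("wrist",(280+574*0+(576-400)*.36,150+110*.361),z);e2=onz("scene",(325+126/4,190+197/4),z)
e3=onz("scene",(325+142/4,190+161/4),z)
c=np.array([.4728,-.0486])
print(e1,e2,e3,np.linalg.norm(e1-e2))
for p in(e1,e2,e3,(e1+e2)/2,[.441,-.0152]):print(np.degrees(np.arctan2(*(np.array(p)-c)[::-1])),np.linalg.norm(p-c))
E
```

```text
[ 0.46329404 -0.0123878 ] [ 0.4433453  -0.02681165] [ 0.46282608 -0.01530094] 0.024617054915586994
104.7086846631018 0.03743910491561055
143.5087676811685 0.036637570147960756
106.67430366238797 0.034760704462030466
123.89040442096845 0.03493564388178874
133.59425073895366 0.04611724189497893
```

The bar's middle is at about 124° and the arm at about 133.5°, so it is in tolerance but roughly 10° short. There is plenty of time, so I'll regrasp and turn it about 9° further.

Call:
send_rows(
  rows=[
    {"x": 0, "y": 0, "z": -25, "roll": 0, "hand": 50},
    {"x": 0, "y": 0, "z": -25, "roll": 0, "hand": 50},
    {"x": 0, "y": 0, "z": -25, "roll": 0, "hand": 50},
    {"x": 0, "y": 0, "z": -15, "roll": 0, "hand": 50},
    {"x": 0, "y": 0, "z": -9, "roll": 0, "hand": 50},
    {"x": 0, "y": 0, "z": 0, "roll": 0, "hand": 50},
    {"x": 0, "y": 0, "z": 0, "roll": 0, "hand": 30},
    {"x": 0, "y": 0, "z": 0, "roll": 0, "hand": 10},
    {"x": 0, "y": 0, "z": 0, "roll": 0, "hand": 10},
    {"x": 0, "y": 0, "z": 0, "roll": 0, "hand": 10},
  ],
  force=40,
)

```text
time: 16.65
position: [0.4417, -0.0152, 0.1429]
tool_rot: [2.226, 2.216, 0.002]
ft_force: [0.2, 0.7, -0.3]
grip_width: 0.296
grip_force: 0.0
```

Call:
send_rows(
  rows=[
    {"x": 0, "y": 0, "z": 0, "roll": 0, "hand": 10},
    {"x": 1.4, "y": 1.2, "z": 0, "roll": 0, "hand": 10},
    {"x": 1.4, "y": 1.2, "z": 0, "roll": 0, "hand": 10},
    {"x": 1.5, "y": 1.1, "z": 0, "roll": 0, "hand": 10},
    {"x": 1.5, "y": 1.0, "z": 0, "roll": 0, "hand": 10},
    {"x": 0, "y": 0, "z": 0, "roll": 0, "hand": 10},
    {"x": 0, "y": 0, "z": 0, "roll": 0, "hand": 10},
  ],
  force=40,
)

```text
time: 17.35
position: [0.4477, -0.0103, 0.1426]
tool_rot: [2.226, 2.216, 0.002]
ft_force: [-0.4, 1.0, 5.2]
grip_width: 0.239
grip_force: 40.0
```

Call:
send_rows(
  rows=[
    {"x": 0, "y": 0, "z": 0, "roll": 0, "hand": 50},
    {"x": 0, "y": 0, "z": 0, "roll": 0, "hand": 50},
    {"x": 0, "y": 0, "z": 0, "roll": 0, "hand": 50},
    {"x": 0, "y": 0, "z": 0, "roll": 0, "hand": 50},
    {"x": 0, "y": 0, "z": 10, "roll": 0, "hand": 50},
    {"x": 0, "y": 0, "z": 20, "roll": 0, "hand": 50},
    {"x": 0, "y": 0, "z": 25, "roll": 0, "hand": 50},
    {"x": 0, "y": 0, "z": 25, "roll": 0, "hand": 50},
    {"x": 0, "y": 0, "z": 20, "roll": 0, "hand": 50},
    {"x": 0, "y": 0, "z": 0, "roll": 0, "hand": 50},
  ],
  force=40,
)

```text
time: 18.35
position: [0.4489, -0.0108, 0.2457]
tool_rot: [2.224, 2.214, 0.008]
ft_force: [-0.3, -0.1, 0.1]
grip_width: 0.572
grip_force: 0.0
```

```bash
python3 - <<'E'
from h import *
w=get_image("wrist");im=get_image("scene")
A=cv2.resize(im[190:280,325:425],(400,360),interpolation=cv2.INTER_CUBIC);B=cv2.resize(w[150:280,280:424],(400,360),interpolation=cv2.INTER_CUBIC)
cv2.imwrite("pics/f2.png",np.hstack([A,B]));s=get_state();print(s["time"],s["position"],s["ft_force"],s["grip_width"])
E
```

```text
18.45 [ 0.44721108 -0.01076051  0.24258975] [-0.35139389 -0.28804825 -0.38415952] 0.5778896833802547
```

View pics/f2.png

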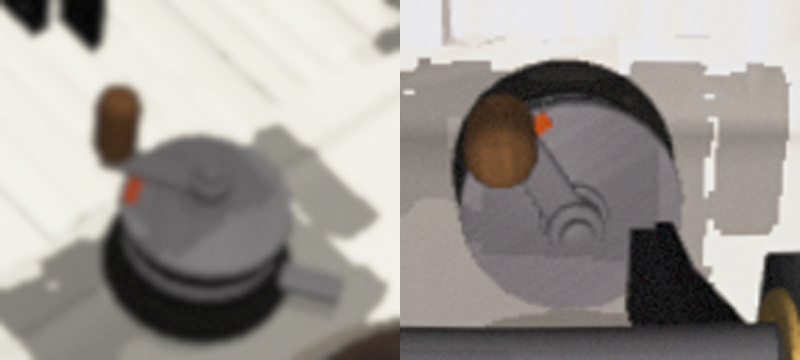

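The crank arm now lies over the middle of the bar: its left end shows in the scene view at (132,190) and its right end in the wrist view at (543,125). The gripper is clear, so I'm handing in.

```bash
python3 -c "
from bench import *
print(close_job())"
```

```text
the job is handed in; nothing more can be done
None
```

I turned the black mill's crank two full turns clockwise at about 5 s a turn, left its arm over the middle of the orange bar with the gripper clear, kept away from the white mill, and handed the job in at about 18.5 s; no verdict came back.

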